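Press the loose caps home before cleaning

TASK

The solvent flask, the film canister and the grease jar were left with their caps standing proud. With the fingertips, press each cap straight down, slowly and gently, until it is fully home: first the flask's, then the canister's, and the jar's last. The containers stay upright where they stand, nothing is lifted or pulled off, and the gauge anvil and the tools lying about (screwdriver, pliers, punch, paint marker) are left as they are.

Things in the scene. Friction and masses are not known exactly. Their poses are not given: they have to be found in the camera images.
- flask: clear conical solvent flask with a tall maroon cap, foot diameter 84 mm, 108 mm tall with the cap home, about 0.24 kg, loose. Origin: centre of its underside; z up.
- flask_cap (a joint): the flask's cap (40 to 44 mm diameter, 42 mm tall): 0 = fully home, positive = distance in m that it stands proud; starts at 8 to 14 mm. It slides straight up and down with a drag of about 0.6 N, stays where it is left, and meets a firm stop at 0, where a finger that comes down faster than about 20 mm/s strikes hard.
- flask_cap_top (a point): centre of the flat top of the flask's cap; moves with the cap, 108 mm above the flask's underside when home. z up.
- canister: small black plastic film canister with a flat grey lid, 35 mm over the lid, 53 mm tall with the lid home, about 0.07 kg, loose. Origin: centre of its underside; z up.
- canister_lid (a joint): the canister's lid (35 mm diameter disc, 5 mm thick, with a plug 12 mm long below it): 0 = fully home, positive = distance in m that it stands proud; starts at 6 to 10 mm. It slides straight up and down with a drag of about 1 N, stays where it is left, and meets a firm stop at 0, where a finger that comes down faster than about 20 mm/s strikes hard.
- canister_lid_top (a point): centre of the top of the canister's lid; moves with the lid, 53 mm above the canister's underside when home. z up.
- jar: squat cream-coloured grease jar with a push-on lid, 52 mm diameter, 56 mm tall with the lid home, about 0.09 kg, loose. Origin: centre of its underside; z up.
- jar_lid (a joint): the jar's lid (52 mm diameter, 16 mm tall): 0 = fully home, positive = distance in m that it stands proud; starts at 6 to 10 mm. It slides straight up and down with a drag of about 1 N, stays where it is left, and meets a firm stop at 0, where a finger that comes down faster than about 20 mm/s strikes hard.
- jar_lid_top (a point): centre of the jar's lid, level with its top, which is solid to the touch there; moves with the lid, 56 mm above the jar's underside when home. z up.
- anvil: bystander: dark stepped gauge anvil, foot 70 mm diameter, 65 mm tall, post 27 mm. Origin: centre of its underside.
- driver: bystander: precision screwdriver lying down, 142 mm long along its own y (blade to -y), 17 mm thick. Origin: under its middle.
- pliers: bystander: small snap-ring pliers lying flat, 81 mm long along x, 38 mm wide, 11 mm thick. Origin: under their middle.
- marker: bystander: white paint marker lying down, 142 mm long along its own y, 18 to 20 mm thick. Origin: under its middle.
- punch: bystander: dark taper punch lying down, 88 mm long along its own y, 9 mm thick. Origin: under its middle.
Things that resemble listed ones, but are neither listed nor needed, are in the scene too. What is meant by the flask is not purple, and is the larger of those in its own colour.

How it is judged:
By the outcome, as a careful person would: the job done as asked, in the order asked, and still so for the second after the job is handed in, with the robot touching nothing.
It also fails if it takes over 46 s, if anything falls off the work surface, if the arm or the gripper's body presses on something with over 40 N, if the wrist force passes 120 N, or if a joint passes its speed limit or range.

ROBOT

A 6-joint arm with a two-finger parallel gripper is mounted at the origin on a cart in front of the work surface, level with it; the furniture and walls round the work are solid. World frame = base frame: x ahead of the robot, y to its left, z up, the work surface at z = 0. Lengths are in m, angles in degrees, forces in N, time in s.
With the tool pointing down it reaches from about 0.35 to 0.775 m from the base axis. Payload 7.3 kg.
Tool frame: the origin (TCP) lies at the very end of the fingers, on their centre line; the grasp point (between the pads) lies 19 mm behind it; z points along the fingers, y is the line along which they close (so a half turn about z gives the same grasp; the last joint's range is limited). The gripper opens to 92 mm and grips with 3 to 60 N. Pads are 19 mm wide; open, the fingers measure 130 mm over their backs; the gripper's body (75 mm by 190 mm) begins 47 mm behind the grasp point.
Start: joints at [-84.11, 19.595, 87.324, -0, 73.075, -8.365], TCP at [0.129, -0.509, 0.227] pointing down, gripper open.
Joint ranges: [-145.02, 145.02], [-44.19, 115.74], [2.07, 154.8], [-57.11, 237.11], [16.16, 152.29], [-177.93, 177.93]. Speed limits (degrees/s): [147.25, 147.25, 180, 180, 180, 180].

INTERFACE

Orientations are given as [roll, pitch, yaw] about the fixed x, y, z axes, in that order (R = Rz(yaw) Ry(pitch) Rx(roll)).
In Python, from bench import bot gives the robot as it stands.
- The arm moves only by the tool play_rows, never from a script. Its argument "series" is a list of rows, each a list of 3 entries, a list of its own where there are three numbers: the shift along the tool's x, y, z in cm, then the turn, a rotation vector about the tool's x, y, z in degrees, then the finger opening in cm, from 0 to 9.18. In form: [[[tx, ty, tz], [wx, wy, wz], gripper], ...]. A call has 1 to 8 rows; each row shifts and turns the commanded pose from where the row before left it, along the tool's axes as they then stand; what a row does not reach is not made up. A row lasts 1/10 s, in which the tool goes at most 50 mm and 8.59 degrees, less where a joint would pass 70% of its speed; a pose out of reach is approached as far as the arm can. A call is refused whole if a number of a shift passes 5 or a number of a turn 8.59, either way. A call with a gripper value outside its range is refused whole. The fingers move at their own pace and stop on an object; "force" is the grip in N (left out, the last holds). Time passes only in rows, so rows that do not move let the fingers close. It gives the time, the measured TCP pose, the force, the opening and the grip force at its end, in the units of the state.
- bot.state(): the state, without advancing time (a new reading comes with each control period).
- bot.grab_frame(name): name is "scene" or "side" or "wrist"; returns the picture (420x560x3 uint8, red, green, blue); there is no depth.
- bot.camera_info(name): a dict with "K" (3x3 intrinsics, pixels), "T" (4x4, takes a point from camera to world coordinates). Camera axes: x right, y up, looking along -z (the intrinsics and any distortion apply to the point x, -y, -z); pixel columns grow to the right and rows downward; lengths in m; the calibration is good to about 2 mm. A picture is of the moment at which its call begins: read the wrist's pose just before it. camera_info takes no time and is no camera call; for the wrist camera it gives the pose at the moment of the call.
- bot.job_done(): hands the job in; it is judged then, once.
The state is a dict: "clock": time; "joint_positions": joint angles; "dq": joint speeds; "joint_torque": joint torques, N m; "tool_pos": TCP position; "ee_rot": TCP orientation; "force": force on the tool from outside, world axes, zero at the start; "ft_torque": the same for the moment, N m; "gripper_width": finger opening in m; "gripper_force": force on a finger pad.
Only numpy, scipy, OpenCV 4.12 (cv2) and the standard library are available. Lean on these libraries where they do the work, as an engineer would, in place of code of your own. Each camera call takes 0.05 s, during which the arm holds its last target. There are 200 camera calls.

## Working session

There is one attempt and no reset: what is moved stays moved. The work goes in short steps, Python scripts to look and compute and a tool call to move; the robot and the scene stay as the last step left them, time stands still between calls to the robot, and variables do not carry over. Pictures are saved under pics/ and viewed, at most 10 in all, crops included, and the job is handed in when it is done.

Besides the shell and the picture viewer there is one more tool, called in YAML: its name, and indented under it one key for each argument. play_rows: Moves the arm, as the interface text tells. Its arguments: {"type":"object","properties":{"series":{"type":"array"},"force":{"type":"number"}},"required":["series"]}

```bash
mkdir -p pics; python3 - <<'E'
from bench import bot
import cv2,numpy as np
for n in("scene","side"):
    f=bot.grab_frame(n); cv2.imwrite(f"pics/{n}0.png",f[:,:,::-1])
    c=bot.camera_info(n); print(n,{k:np.round(v,4).tolist() if not isinstance(v,str) else v for k,v in c.items()})
print(bot.state())
E
```

```text
scene {'K': [[403.1154, 0.0, 276.7221], [0.0, 403.1154, 202.5664], [0.0, 0.0, 1.0]], 'T': [[0.9998, -0.0171, 0.0108, 0.5307], [0.0181, 0.5188, -0.8547, -0.9191], [0.009, 0.8548, 0.519, 0.5904], [0.0, 0.0, 0.0, 1.0]]}
side {'K': [[398.5731, 0.0, 278.4431], [0.0, 398.5731, 207.9233], [0.0, 0.0, 1.0]], 'T': [[0.9926, 0.045, -0.1126, 0.4133], [-0.1204, 0.4761, -0.8711, -0.8191], [0.0144, 0.8783, 0.478, 0.4953], [0.0, 0.0, 0.0, 1.0]]}
{'clock': 0.1, 'joint_positions': array([-8.41087225e+01,  1.96320886e+01,  8.73689903e+01,  5.88829259e-04,
        7.30747806e+01, -8.36473119e+00]), 'dq': array([-0.03803715, -0.05350995, -0.29126494, -0.00319448, -0.01581439,
        0.00295245]), 'joint_torque': array([ 3.44910295e-03, -4.32002842e+01, -2.44696462e+01,  7.19509763e-02,
        5.26475371e-02, -5.97104872e-05]), 'tool_pos': array([ 0.12927717, -0.50848299,  0.22613454]), 'ee_rot': array([-1.79925029e+02, -1.15927006e-02,  1.42558293e+01]), 'force': array([-0.774162  ,  0.24068454,  0.37490188]), 'ft_torque': array([ 0.01370418, -0.02937738,  0.04653535]), 'gripper_force': 0.0, 'gripper_width': 0.09177772551623706}
```

View pics/scene0.png

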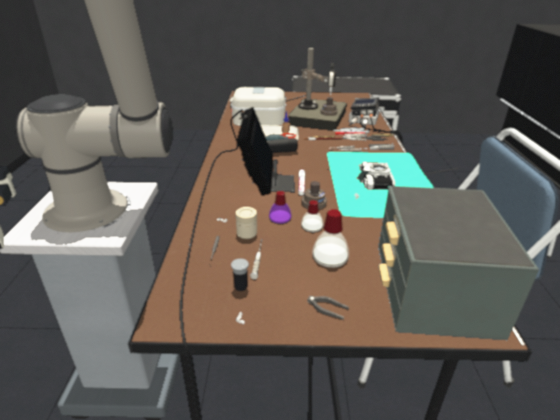

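View pics/side0.png

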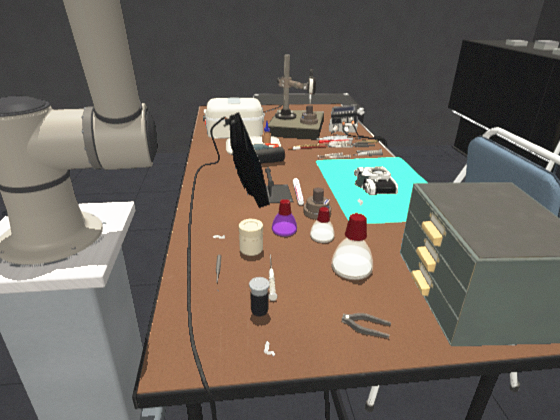

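The scene view shows three flasks: purple at (280,210), small clear at (313,217) and large clear at (332,240). The target is the large clear one, because it isn't purple and is the larger of the clear pair. In the same view the canister is at (240,275) and the jar at (246,222). I'll confirm with an enlarged crop.

```bash
python3 - <<'E'
import cv2,numpy as np
a=cv2.imread("pics/scene0.png")[190:310,220:360]; b=cv2.imread("pics/side0.png")[190:330,230:390]
A=cv2.resize(a,(560,480),interpolation=cv2.INTER_CUBIC)
cv2.imwrite("pics/crop_a.png",A)
cv2.imwrite("pics/crop_b.png",cv2.resize(b,(640,560),interpolation=cv2.INTER_CUBIC))
E
```

```text
(no output)
```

View pics/crop_a.png

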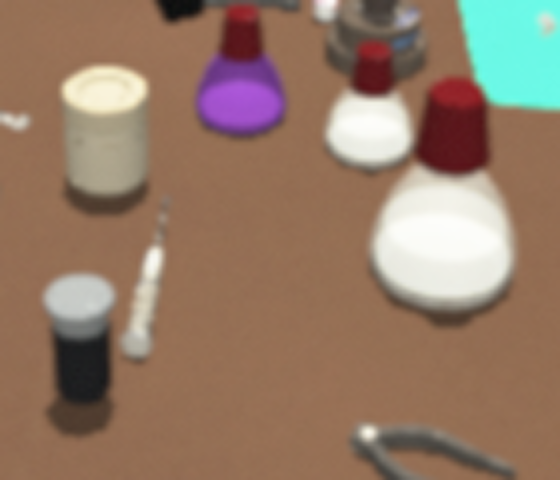

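View pics/crop_b.png

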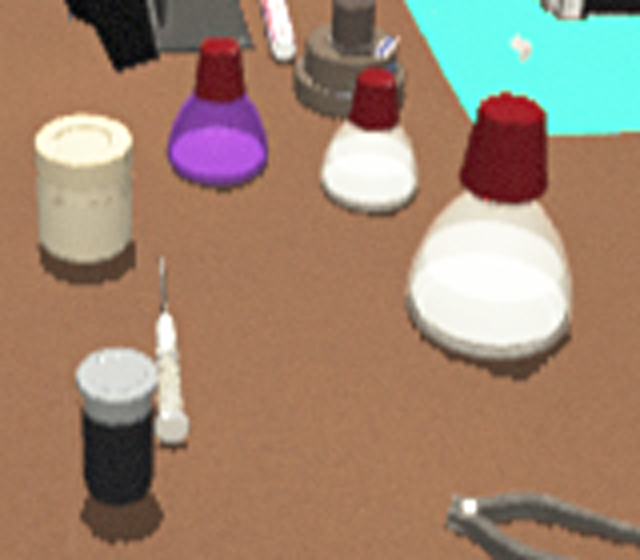

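Both crops confirm it: the large clear flask's cap top is at about (456,95) in crop A and (512,108) in crop B, and the other clear flask is clearly smaller. The canister lid top is at A(79,295)/B(117,374), and the jar lid top at A(105,90)/B(84,140). Next I'll triangulate these.

```bash
cat >h.py <<'E'
import numpy as np
from bench import bot
def ray(n,u,v,c=None):
    c=c or bot.camera_info(n); K,T=np.array(c["K"]),np.array(c["T"])
    d=np.linalg.inv(K)@[u,v,1]; return T[:3,3],T[:3,:3]@(d*[1,-1,-1])
def onz(n,u,v,z,c=None):
    o,d=ray(n,u,v,c); return o+d*(z-o[2])/d[2]
def tri(rs):
    A=0;b=0
    for o,d in rs:
        d=d/np.linalg.norm(d);P=np.eye(3)-np.outer(d,d);A=A+P;b=b+P@o
    return np.linalg.solve(A,b)
E
python3 - <<'E'
from h import *
for n,a,b,z in[("flask",(456,95),(512,108),.119),("can",(79,295),(117,374),.061),("jar",(105,90),(84,140),.064)]:
    pa=(220+a[0]/4,190+a[1]/4);pb=(230+b[0]/4,190+b[1]/4)
    print(n,tri([ray("scene",*pa),ray("side",*pb)]).round(4),onz("scene",*pa,z).round(4),onz("side",*pb,z).round(4))
print(onz("scene",220+445/4,190+262/4,0.01),onz("scene",332,240,0))
for p in[(388,190),(385,285),(400,325)]:print(onz("scene",*p,.0).round(3),onz("scene",*p,.15).round(3))
E
```

```text
flask [ 0.6433 -0.1981  0.1275] [ 0.6453 -0.1852  0.119 ] [ 0.6486 -0.1835  0.119 ]
can [ 0.4505 -0.2977  0.0684] [ 0.4492 -0.288   0.061 ] [ 0.4511 -0.2896  0.061 ]
jar [ 0.448  -0.1104  0.0697] [ 0.447  -0.1008  0.064 ] [ 0.4486 -0.1019  0.064 ]
[ 0.6473573  -0.19215395  0.01      ] [ 0.65709378 -0.11915078  0.        ]
[0.85  0.137 0.   ] [ 0.769 -0.132  0.15 ]
[ 0.754 -0.276  0.   ] [ 0.697 -0.439  0.15 ]
[ 0.759 -0.384  0.   ] [ 0.701 -0.52   0.15 ]
```

play_rows:
  series:
    - [[0,0,-1],[0,0,7.13],0]
    - [[0,0,-1],[0,0,7.13],0]
    - [[4,-3.1,-0.6],[0,0,0],0]
    - [[4,-3.1,-0.6],[0,0,0],0]
    - [[4,-3.1,-0.6],[0,0,0],0]
    - [[4,-3.1,-0.6],[0,0,0],0]
    - [[4,-3.1,-0.6],[0,0,0],0]
    - [[4,-3.1,-0.6],[0,0,0],0]
  force: 20

```text
clock: 0.9
tool_pos: [0.366, -0.3247, 0.2821]
ee_rot: [-180.0, 0.0, -0.0]
force: [1.4, -0.5, -0.2]
gripper_width: 0.0322
gripper_force: 0.0
```

play_rows:
  series:
    - [[4,-3.1,-0.6],[0,0,0],0]
    - [[4,-3.1,-0.6],[0,0,0],0]
    - [[4,-3.1,-0.6],[0,0,0],0]
    - [[0,0,0],[0,0,0],0]
    - [[0,0,0],[0,0,0],0]
    - [[0,0,0],[0,0,0],0]

```text
clock: 1.5
tool_pos: [0.4817, -0.2356, 0.2992]
ee_rot: [-180.0, 0.1, -0.0]
force: [0.5, -0.1, 0.2]
gripper_width: 0.0005
gripper_force: 0.0
```

```bash
python3 - <<'E'
from h import *
import cv2,json
c=bot.camera_info("wrist"); f=bot.grab_frame("wrist"); cv2.imwrite("pics/w1.png",f[:,:,::-1])
json.dump({k:np.array(c[k]).tolist() for k in"KT"},open("w1.json","w"))
print(np.array(c["K"]).round(1).tolist(),np.array(c["T"]).round(3).tolist())
s=bot.state();print(s["clock"],s["tool_pos"],s["ee_rot"],s["force"])
for a,b in[((271,190),(266,205)),((243,112),(231,116))]:print(tri([ray("scene",*a),ray("side",*b)]).round(3))
E
```

```text
[[371.5, 0.0, 283.4], [0.0, 371.5, 210.3], [0.0, 0.0, 1.0]] [[-0.001, 0.957, 0.289, 0.561], [-1.0, -0.0, -0.001, -0.236], [-0.001, -0.289, 0.957, 0.458], [0.0, 0.0, 0.0, 1.0]]
1.55 [ 0.48153923 -0.23595791  0.29936212] [-1.79993642e+02  5.75981451e-02 -9.57754229e-02] [-0.34976733 -0.05552737  0.46112063]
[ 0.501  0.133 -0.01 ]
[0.418 0.196 0.213]
```

View pics/w1.png

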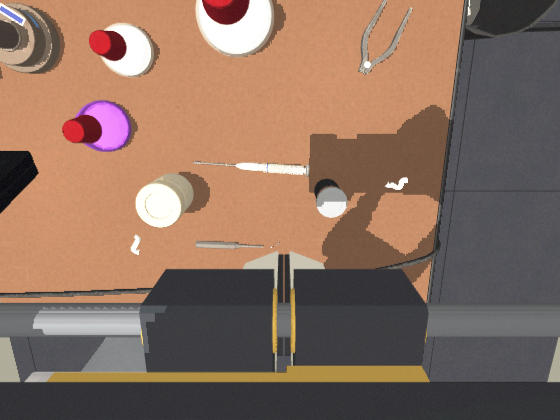

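The wrist view shows the canister lid at (332,201) and the jar lid at (161,204). The flask cap is cut off at the top edge near (228,2), and the flask's foot circle is centred near (235,16).

```bash
python3 - <<'E'
from h import *
import json
c=json.load(open("w1.json"))
print(onz("w",332,201,.061,c).round(4),onz("w",161,204,.064,c).round(4),onz("w",235,16,.005,c).round(4))
for n,a,b,w in[("can",(79,295),(117,374),(332,201)),("jar",(105,90),(84,140),(161,204))]:
    pa=(220+a[0]/4,190+a[1]/4);pb=(230+b[0]/4,190+b[1]/4)
    print(n,tri([ray("scene",*pa),ray("side",*pb),ray("w",*w,c)]).round(4))
E
```

```text
[ 0.4518 -0.2896  0.061 ] [ 0.4492 -0.1009  0.064 ] [ 0.6473 -0.1826  0.005 ]
can [ 0.4508 -0.2895  0.0615]
jar [ 0.4482 -0.1006  0.0634]
```

play_rows:
  series:
    - [[3.3,-1.04,0],[0,0,0],0]
    - [[3.3,-1.04,1],[0,0,0],0]
    - [[3.3,-1.04,2],[0,0,0],0]
    - [[3.3,-1.04,3],[0,0,0],0]
    - [[3.3,-1.04,3],[0,0,0],0]
    - [[0,0,3],[0,0,0],0]
    - [[0,0,2],[0,0,0],0]
    - [[0,0,0],[0,0,0],0]

```text
clock: 2.35
tool_pos: [0.645, -0.184, 0.1557]
ee_rot: [-179.8, 0.4, -0.1]
force: [-0.6, -0.2, 0.5]
gripper_width: 0.0002
gripper_force: 0.0
```

play_rows:
  series:
    - [[0,0,0],[0,0,0],0]

```text
clock: 2.45
tool_pos: [0.6471, -0.1846, 0.1603]
ee_rot: [180.0, -0.0, -0.1]
force: [0.6, -0.1, 0.4]
gripper_width: 0.0006
gripper_force: 0.0
```

play_rows:
  series:
    - [[0,0,0.8],[0,0,0],0]
    - [[0,0,0.8],[0,0,0],0]
    - [[0,0,0.6],[0,0,0],0]
    - [[0,0,0.4],[0,0,0],0]
    - [[0,0,0.3],[0,0,0],0]
    - [[0,0,0.2],[0,0,0],0]
    - [[0,0,0.2],[0,0,0],0]
    - [[0,0,0.1],[0,0,0],0]

```text
clock: 3.25
tool_pos: [0.6476, -0.1831, 0.1256]
ee_rot: [180.0, -0.0, -0.0]
force: [-0.2, -0.5, -0.2]
gripper_width: 0.0004
gripper_force: 0.0
```

play_rows:
  series:
    - [[0,0,0.1],[0,0,0],0]
    - [[0,0,0.1],[0,0,0],0]
    - [[0,0,0.1],[0,0,0],0]
    - [[0,0,0.1],[0,0,0],0]
    - [[0,0,0.1],[0,0,0],0]
    - [[0,0,0.1],[0,0,0],0]
    - [[0,0,0.1],[0,0,0],0]
    - [[0,0,0.1],[0,0,0],0]

```text
clock: 4.05
tool_pos: [0.6476, -0.1832, 0.1177]
ee_rot: [180.0, -0.0, -0.0]
force: [0.5, 0.2, 0.2]
gripper_width: 0.0004
gripper_force: 0.2
```

play_rows:
  series:
    - [[0,0,0.1],[0,0,0],0]
    - [[0,0,0.1],[0,0,0],0]
    - [[0,0,0.1],[0,0,0],0]
    - [[0,0,0.1],[0,0,0],0]
    - [[0,0,0.1],[0,0,0],0]
    - [[0,0,0.1],[0,0,0],0]
    - [[0,0,0.1],[0,0,0],0]
    - [[0,0,0.1],[0,0,0],0]

```text
clock: 4.85
tool_pos: [0.6476, -0.1831, 0.1096]
ee_rot: [180.0, -0.0, -0.0]
force: [-0.6, -0.2, 0.5]
gripper_width: 0.001
gripper_force: 0.2
```

play_rows:
  series:
    - [[0,0,0.05],[0,0,0],0]
    - [[0,0,0.05],[0,0,0],0]
    - [[0,0,0.05],[0,0,0],0]
    - [[0,0,0],[0,0,0],0]

```text
clock: 5.25
tool_pos: [0.6476, -0.1832, 0.1085]
ee_rot: [180.0, -0.0, -0.0]
force: [-1.9, 0.5, 2.0]
gripper_width: 0.0006
gripper_force: 1.2
```

play_rows:
  series:
    - [[0,0,0.05],[0,0,0],0]
    - [[0,0,0],[0,0,0],0]

```text
clock: 5.45
tool_pos: [0.6476, -0.1832, 0.1084]
ee_rot: [180.0, -0.0, -0.0]
force: [-1.0, 1.1, 5.8]
gripper_width: 0.0007
gripper_force: 2.6
```

play_rows:
  series:
    - [[0,0,0.03],[0,0,0],0]
    - [[0,0,0],[0,0,0],0]

```text
clock: 5.65
tool_pos: [0.6477, -0.1832, 0.1084]
ee_rot: [180.0, -0.0, -0.0]
force: [-2.8, -0.3, 6.9]
gripper_width: 0.0006
gripper_force: 3.3
```

play_rows:
  series:
    - [[0,0,-0.1],[0,0,0],0]
    - [[0,0,-0.3],[0,0,0],0]
    - [[0,0,-0.8],[0,0,0],0]
    - [[0,0,-1.5],[0,0,0],0]
    - [[0,0,-1.5],[0,0,0],0]
    - [[-2,1.1,0],[0,0,0],0]
    - [[-4,2.2,0],[0,0,0],0]
    - [[-4,2.2,0],[0,0,0],0]

```text
clock: 6.45
tool_pos: [0.5467, -0.2383, 0.1497]
ee_rot: [180.0, -0.0, 0.1]
force: [0.0, -1.3, 0.4]
gripper_width: 0.0004
gripper_force: 0.0
```

play_rows:
  series:
    - [[-4,2.2,0],[0,0,0],0]
    - [[-4,2.2,0.5],[0,0,0],0]
    - [[-1.7,0.8,1.5],[0,0,0],0]
    - [[0,0,1.5],[0,0,0],0]
    - [[0,0,1.5],[0,0,0],0]
    - [[0,0,1],[0,0,0],0]
    - [[0,0,0],[0,0,0],0]
    - [[0,0,0],[0,0,0],0]

```text
clock: 7.25
tool_pos: [0.4509, -0.2902, 0.0898]
ee_rot: [180.0, -0.0, 0.0]
force: [-0.3, 0.2, 1.0]
gripper_width: 0.0006
gripper_force: 0.0
```

play_rows:
  series:
    - [[0,0,0.6],[0,0,0],0]
    - [[0,0,0.6],[0,0,0],0]
    - [[0,0,0.4],[0,0,0],0]
    - [[0,0,0.3],[0,0,0],0]
    - [[0,0,0.2],[0,0,0],0]
    - [[0,0,0.1],[0,0,0],0]
    - [[0,0,0.1],[0,0,0],0]
    - [[0,0,0.1],[0,0,0],0]

```text
clock: 8.05
tool_pos: [0.4506, -0.2902, 0.0655]
ee_rot: [180.0, -0.0, -0.0]
force: [-0.5, 0.4, -1.2]
gripper_width: 0.0008
gripper_force: 0.0
```

play_rows:
  series:
    - [[0,0,0.1],[0,0,0],0]
    - [[0,0,0.1],[0,0,0],0]
    - [[0,0,0.1],[0,0,0],0]
    - [[0,0,0.1],[0,0,0],0]
    - [[0,0,0.1],[0,0,0],0]
    - [[0,0,0.1],[0,0,0],0]
    - [[0,0,0.1],[0,0,0],0]
    - [[0,0,0.1],[0,0,0],0]

```text
clock: 8.85
tool_pos: [0.4505, -0.2902, 0.0574]
ee_rot: [180.0, -0.0, -0.0]
force: [1.4, -0.0, 0.4]
gripper_width: 0.0001
gripper_force: 0.5
```

play_rows:
  series:
    - [[0,0,0.1],[0,0,0],0]
    - [[0,0,0.1],[0,0,0],0]
    - [[0,0,0.05],[0,0,0],0]
    - [[0,0,0.05],[0,0,0],0]
    - [[0,0,0],[0,0,0],0]

```text
clock: 9.35
tool_pos: [0.4505, -0.2902, 0.0543]
ee_rot: [180.0, 0.0, -0.0]
force: [-0.1, -1.3, 0.3]
gripper_width: 0.0004
gripper_force: 0.0
```

play_rows:
  series:
    - [[0,0,0.05],[0,0,0],0]
    - [[0,0,0.05],[0,0,0],0]
    - [[0,0,0.05],[0,0,0],0]
    - [[0,0,0],[0,0,0],0]

```text
clock: 9.75
tool_pos: [0.4506, -0.2902, 0.0533]
ee_rot: [180.0, -0.0, -0.0]
force: [-0.5, 1.1, 5.1]
gripper_width: 0.0004
gripper_force: 2.3
```

play_rows:
  series:
    - [[0,0,0.04],[0,0,0],0]
    - [[0,0,0],[0,0,0],0]

```text
clock: 9.95
tool_pos: [0.4508, -0.2904, 0.0532]
ee_rot: [180.0, -0.0, -0.0]
force: [-1.7, 1.1, 8.0]
gripper_width: 0.0008
gripper_force: 3.8
```

play_rows:
  series:
    - [[0,0,-0.1],[0,0,0],0]
    - [[0,0,-0.3],[0,0,0],0]
    - [[0,0,-0.8],[0,0,0],0]
    - [[0,0,-1.5],[0,0,0],0]
    - [[0,0,-1.5],[0,0,0],0]
    - [[0,0,-1],[0,0,0],0]
    - [[-0.05,-2,0],[0,0,0],0]
    - [[-0.05,-4,0],[0,0,0],0]

```text
clock: 10.75
tool_pos: [0.4501, -0.2317, 0.1051]
ee_rot: [179.9, -0.1, -0.2]
force: [0.6, 0.2, -0.1]
gripper_width: 0.0005
gripper_force: 0.0
```

play_rows:
  series:
    - [[-0.05,-4,0],[0,0,0],0]
    - [[-0.05,-4,0],[0,0,0],0]
    - [[-0.05,-3.5,0],[0,0,0],0]
    - [[0,-1.4,0.5],[0,0,0],0]
    - [[0,0,1],[0,0,0],0]
    - [[0,0,0.5],[0,0,0],0]
    - [[0,0,0],[0,0,0],0]
    - [[0,0,0],[0,0,0],0]

```text
clock: 11.55
tool_pos: [0.4481, -0.1023, 0.0842]
ee_rot: [180.0, 0.0, -0.1]
force: [0.6, 0.5, -0.1]
gripper_width: 0.0006
gripper_force: 0.0
```

```bash
python3 - <<'E'
from h import *
import cv2
for n in("scene","side"):
    f=bot.grab_frame(n)[180:330,200:400,::-1]; cv2.imwrite(f"pics/{n}2.png",cv2.resize(f,(800,600),interpolation=cv2.INTER_CUBIC))
E
```

```text
(no output)
```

View pics/side2.png

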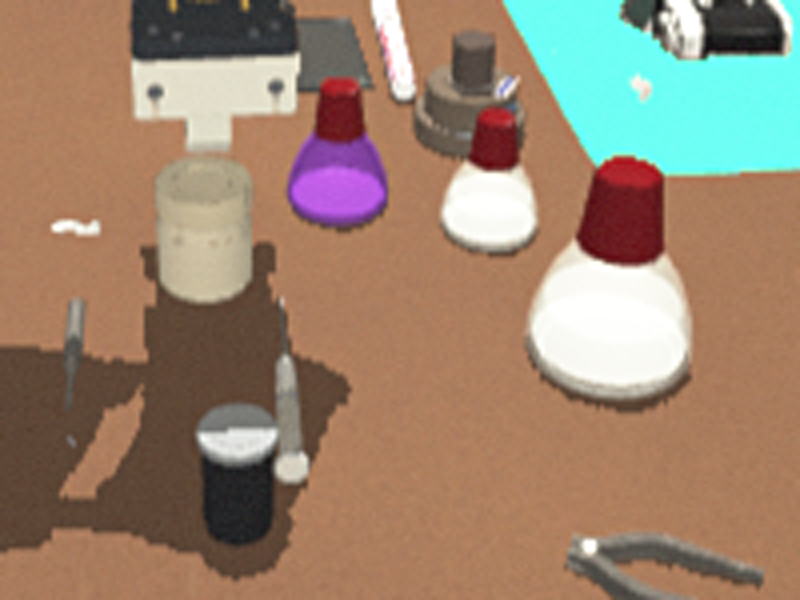

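The side crop shows the flask upright at (610,300) and the canister at (237,475), both with their caps home. The fingers are above the jar at (205,200).

play_rows:
  series:
    - [[0,0,0.5],[0,0,0],0]
    - [[0,0,0.4],[0,0,0],0]
    - [[0,0,0.3],[0,0,0],0]
    - [[0,0,0.2],[0,0,0],0]
    - [[0,0,0.1],[0,0,0],0]
    - [[0,0,0.1],[0,0,0],0]
    - [[0,0,0.1],[0,0,0],0]
    - [[0,0,0.1],[0,0,0],0]

```text
clock: 12.45
tool_pos: [0.4481, -0.1011, 0.0665]
ee_rot: [180.0, -0.0, 0.0]
force: [0.7, -0.1, -0.0]
gripper_width: 0.0002
gripper_force: 0.0
```

play_rows:
  series:
    - [[0,0,0.1],[0,0,0],0]
    - [[0,0,0.1],[0,0,0],0]
    - [[0,0,0.1],[0,0,0],0]
    - [[0,0,0.1],[0,0,0],0]
    - [[0,0,0.1],[0,0,0],0]
    - [[0,0,0.1],[0,0,0],0]
    - [[0,0,0.1],[0,0,0],0]
    - [[0,0,0.1],[0,0,0],0]

```text
clock: 13.25
tool_pos: [0.4481, -0.1012, 0.0585]
ee_rot: [180.0, -0.0, -0.0]
force: [0.2, 0.1, 0.7]
gripper_width: 0.0008
gripper_force: 0.4
```

play_rows:
  series:
    - [[0,0,0.05],[0,0,0],0]
    - [[0,0,0.05],[0,0,0],0]
    - [[0,0,0],[0,0,0],0]

```text
clock: 13.55
tool_pos: [0.448, -0.1012, 0.0574]
ee_rot: [180.0, 0.0, -0.0]
force: [0.7, -0.3, 1.8]
gripper_width: 0.0003
gripper_force: 0.3
```

play_rows:
  series:
    - [[0,0,0.05],[0,0,0],0]
    - [[0,0,0.05],[0,0,0],0]
    - [[0,0,0.05],[0,0,0],0]
    - [[0,0,0],[0,0,0],0]

```text
clock: 13.95
tool_pos: [0.448, -0.1011, 0.0559]
ee_rot: [180.0, -0.0, -0.0]
force: [0.1, 0.1, 0.8]
gripper_width: 0.0004
gripper_force: 0.3
```

play_rows:
  series:
    - [[0,0,0.04],[0,0,0],0]
    - [[0,0,0],[0,0,0],0]

```text
clock: 14.15
tool_pos: [0.448, -0.1012, 0.0556]
ee_rot: [180.0, 0.0, -0.0]
force: [0.5, 0.9, 0.7]
gripper_width: 0.0003
gripper_force: 0.3
```

play_rows:
  series:
    - [[0,0,0.05],[0,0,0],0]
    - [[0,0,0.05],[0,0,0],0]
    - [[0,0,0],[0,0,0],0]

```text
clock: 14.45
tool_pos: [0.4481, -0.1012, 0.0546]
ee_rot: [180.0, -0.0, -0.0]
force: [-0.2, 0.1, 1.7]
gripper_width: 0.0006
gripper_force: 0.7
```

play_rows:
  series:
    - [[0,0,0.05],[0,0,0],0]
    - [[0,0,0],[0,0,0],0]

```text
clock: 14.65
tool_pos: [0.4483, -0.1013, 0.0543]
ee_rot: [180.0, -0.0, -0.0]
force: [-0.5, 0.0, 4.1]
gripper_width: 0.0004
gripper_force: 1.8
```

play_rows:
  series:
    - [[0,0,0.05],[0,0,0],0]
    - [[0,0,0],[0,0,0],0]

```text
clock: 14.85
tool_pos: [0.4485, -0.1014, 0.0541]
ee_rot: [180.0, -0.1, -0.0]
force: [0.5, -0.4, 6.4]
gripper_width: 0.0001
gripper_force: 3.1
```

play_rows:
  series:
    - [[0,0,0.03],[0,0,0],0]
    - [[0,0,0],[0,0,0],0]

```text
clock: 15.05
tool_pos: [0.4487, -0.1014, 0.054]
ee_rot: [180.0, -0.1, -0.0]
force: [-0.5, 0.5, 7.5]
gripper_width: 0.0005
gripper_force: 3.9
```

play_rows:
  series:
    - [[0,0,-0.1],[0,0,0],0]
    - [[0,0,-0.3],[0,0,0],0]
    - [[0,0,-0.8],[0,0,0],0]
    - [[0,0,-1.5],[0,0,0],0]
    - [[0,0,-2],[0,0,0],0]
    - [[0,0,-3],[0,0,0],0]
    - [[0,0,-3],[0,0,0],0]
    - [[-1,3,-2],[0,0,0],0]

```text
clock: 15.85
tool_pos: [0.4389, -0.1296, 0.1826]
ee_rot: [180.0, -0.1, 0.2]
force: [1.5, -0.4, -0.6]
gripper_width: 0.0003
gripper_force: 0.0
```

play_rows:
  series:
    - [[-1,3,-2],[0,0,0],0]
    - [[-1,3,-2],[0,0,0],0]
    - [[-1,3,-2],[0,0,0],0]
    - [[-1,3,-2],[0,0,0],0]
    - [[0,0,0],[0,0,0],0]
    - [[0,0,0],[0,0,0],0]
    - [[0,0,0],[0,0,0],0]

```text
clock: 16.55
tool_pos: [0.3977, -0.25, 0.2595]
ee_rot: [-179.9, 0.1, 0.0]
force: [-0.9, -0.1, 0.4]
gripper_width: 0.0004
gripper_force: 0.0
```

```bash
python3 - <<'E'
from h import *
import cv2
f=bot.grab_frame("side")[190:330,220:400,::-1]
cv2.imwrite("pics/s3.png",cv2.resize(f,(720,560),interpolation=cv2.INTER_CUBIC))
g=bot.grab_frame("wrist"); cv2.imwrite("pics/w3.png",g[:,:,::-1]); print(bot.state()["tool_pos"])
E
```

```text
[ 0.3980088  -0.24986454  0.25958682]
```

View pics/s3.png

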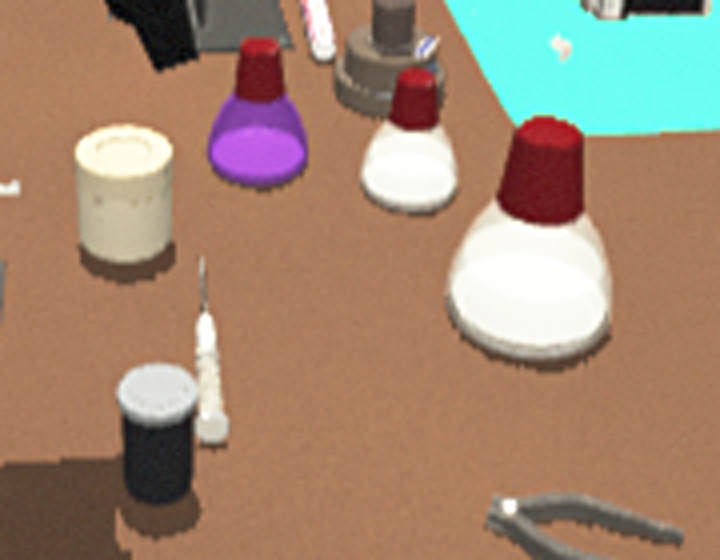

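View pics/w3.png

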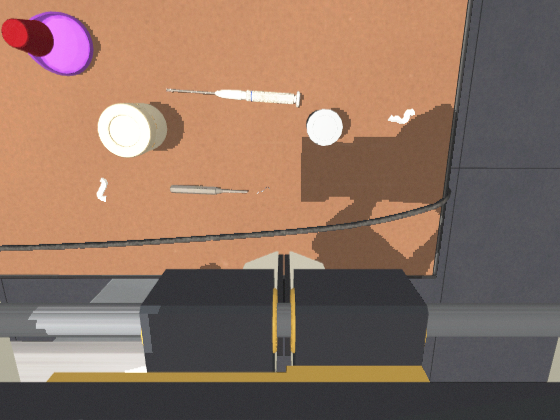

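The side crop shows all three containers upright in place with their caps home. The jar lid top dropped from y≈140 to y≈152, about 7.4 mm, which matches how far it stood proud. The wrist view shows the bystanders in its frame undisturbed, with the arm clear of everything.

```bash
python3 -c "
from bench import bot
print(bot.job_done())"
```

```text
the job is handed in; nothing more can be done
None
```

I pressed the flask's cap, then the canister's lid, then the jar's lid, each slowly until it met its stop at about 7–8 N; the last pictures show all three containers upright where they stood, and the job is handed in.

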